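# Shift the gearbox lever through its H-gate

## Task

Push the lever of the feed-change gearbox, which stands in the right-hand leg of its H-gate, across the gate and fully into the slot whose end is marked by the tall round stud (the other slot ends have flat screws). Only push the knob with the fingertips or the outside of the fingers: do not grip it and do not force it against the gate. Leave the loose parts round the gearbox where they are.

Things in the scene. Friction and masses are not known exactly. Their poses are not given: they have to be found in the camera images.
- gearbox: grey cast gearbox on an 8 mm grey test board fixed to the bench; foot 170 (x) x 150 (y) mm, body 146 x 126, flat metal gate plate 96 x 90 on top (upper face 80 above the bench); steel shaft ends reach y = +/-87. Origin: centre of the underside; x points away from the robot ('far') and y to its left, turned by the gearbox's yaw
- gate_center (a point): centre of the H-gate on the plate's upper face, axes as the gearbox. Two legs run along x, with middle lines at y = +22 mm (left) and -22 (right), x from -23 to +23, joined only by a crossbar at x = 0. The 10 mm stem has 3 mm play each way in the crossbar; corners are rounded by 6 mm. To cross, the knob must be within about 6 mm of x = 0 (corners help up to about 10)
- knob_center (a point): centre of the lever's black ball knob, 32 mm across, 120 mm above the lever's pivot (universal joint on the gearbox's middle axis, 20 above the bench). With a = shift_along, c = shift_across it is at (120 sin a, 120 cos a sin c, 20 + 120 cos a cos c) mm from the gearbox's origin: 140 high upright; in the four slot ends 126 high, at x +/-41, y +/-39
- shift_along (a joint): lever's tilt along the legs, rad: positive leans to the gearbox's +x (far), 0 in the crossbar, about +/-0.35 fully in the far / near slots. Friction holds the lever where it is left: about 2 N at the knob moves it
- shift_across (a joint): lever's tilt across the legs, rad: positive leans to the gearbox's +y (left), +0.35 in the left leg, -0.35 in the right leg; same friction
- stud: tall round dark steel stud with a tapered tip, 15 mm across and 22 high, fixed on the gate plate at the end of the slot to be engaged: at x = +39 or -39 mm, y = +22 from the gate's centre, always at one of the two slots of the left leg. Origin: centre of its underside, on the plate
- flat_screw: flat slotted dark steel screw head, 15 mm in diameter and 2 high, on the gate plate at the end of the other slot of the left leg. The two slots of the right leg have the same flat screws.
- tape_roll: roll of black insulating tape lying flat, 72 mm across, 19 mm high, loose on the test board beside the gearbox, to be left alone. Origin: centre of its underside.
- collar_black: knurled black collar, 43 mm across, 36 mm high, loose on the test board beside the gearbox, to be left alone. Origin: centre of its underside.
- jar_2: small white jar with a black screw cap, 34 mm across, 34 mm high, loose on the test board beside the gearbox, to be left alone. Origin: centre of its underside.
- fitting_b: threaded grey hydraulic fitting lying down, 30 x 60 x 26 mm high, loose on the test board beside the gearbox, to be left alone. Origin: centre of its underside.
- spacer_tube: grey turned bush standing on end, 18 mm across, 36 mm high, loose on the test board beside the gearbox, to be left alone. Origin: centre of its underside.

How it is judged:
At the end, for the whole second after the job is handed in: The lever rests in the slot at the stud: tilted across to the left by more than 0.2 rad and along towards the stud's end by more than 0.28 rad (full travel 0.35) (velocity of joint shift_across between -0.05 and 0.05 rad/s and velocity of joint shift_along between -0.05 and 0.05 rad/s and value of joint shift_across above 0.2 rad and ((x of stud in the frame of gearbox above 0 m and value of joint shift_along above 0.28 rad) or (x of stud in the frame of gearbox below 0 m and value of joint shift_along below -0.28 rad))); the robot touches nothing.
It fails at once if the lever was forced or gripped (more than 30 N between fingers and gearbox, its lever included) (contact force between the fingers and gearbox above 30 N).
It fails at once if a loose part beside the gearbox was moved more than 15 mm or lifted (distance of any of tape_roll, collar_black, jar_2, fitting_b, spacer_tube from where it was at the start of the episode above 0.015 m).
It also fails if it takes over 48 s, if anything falls off the work surface, if the arm or the gripper's body presses on something with over 40 N, if the wrist force passes 120 N, or if a joint passes its speed limit or range.

## Robot

A 6-joint arm with a two-finger parallel gripper is mounted at the origin on a cart in front of the work surface, level with it; the furniture and walls round the work are solid. World frame = base frame: x ahead of the robot, y to its left, z up, the work surface at z = 0. Lengths are in m, angles in rad, forces in N, time in s.
With the tool pointing down it reaches from about 0.35 to 0.975 m from the base axis. Payload 4.9 kg.
Tool frame: the origin (TCP) lies between the finger pads; the fingertips stand 25 mm ahead of it and the grasp point (between the pads) lies 6 mm ahead of it (ctrl.tip_reach is the distance from the TCP to the fingertips, in m); z points along the fingers, y is the direction in which the jaws open and shut (so a half turn about z gives the same grasp; the last joint's range is limited). The gripper opens to 85 mm and grips with 20 to 120 N. Pads are 22 mm wide; open, the fingers measure 114 mm over their backs; the gripper's body (76 mm by 85 mm) begins 54 mm behind the grasp point. The pads swing forward as they close: fully open they stand 13 mm farther back than shut.
Start: joints at [-1.31, 0.053, 1.613, -0, 1.476, -0.119], TCP at [0.232, -0.58, 0.219] pointing down, gripper open.
Joint ranges: [-3.01, 3.01], [-1.01, 2.22], [0.06, 2.58], [-1.02, 4.17], [0.09, 2.62], [-3.14, 3.14]. Speed limits (rad/s): [2.57, 2.57, 3.14, 3.14, 3.14, 3.14].

## Interface

Orientations are given as a rotation vector (axis times angle).
In Python, from station import get_obs, get_image, camera_params, order, ctrl gives the robot as it stands.
- The arm moves only by the tool move_arm, never from a script. Its argument "deltas" is one flat list of numbers, 5 for each row, row after row: the opening, from -1 (shut) to 1 (fully open), so that 0 is half open, then the shift along the tool's x, y, z in m, then the turn about the tool's z in degrees. In form: [fingers, tx, ty, tz, turn, fingers, tx, ty, tz, turn, ...]. A call has 1 to 10 rows; each row is the pose to reach, as a shift and turn from the pose measured when the call began, along the tool's axes at that moment; what a row does not reach only later rows make up. A row lasts 1/10 s, in which the tool goes at most 50 mm and 8.59 degrees, less where a joint would pass 70% of its speed; a pose out of reach is approached as far as the arm can. A call with a gripper value outside its range is refused whole. The fingers move at their own pace and stop on an object; "force" is the grip in N (left out, the last holds). Time passes only in rows, so rows that repeat a pose let the fingers close. It gives the time, the measured TCP pose, the force and the opening at its end, in the units of the state.
- get_obs(): the state, without advancing time (a new reading comes with each control period).
- get_image(name): name is "side" or "top"; returns the picture (400x640x3 uint8, red, green, blue); there is no depth.
- camera_params(name): a dict with "camera_matrix" (3x3 intrinsics, pixels), "k1" (the pictures are not rectified: a ray, as slopes to the right and down, at radius r is drawn at 1 + k1 r^2 times it, then the intrinsics apply), "extrinsics" (4x4, takes a point from camera to world coordinates). Camera axes: x right, y up, looking along -z (the intrinsics and any distortion apply to the point x, -y, -z); pixel columns grow to the right and rows downward; lengths in m; the calibration is good to about 2 mm. A picture is of the moment at which its call begins. camera_params takes no time and is no camera call.
- order.finish_job(): hands the job in, once; it reports no verdict.
The state is a dict: "t": time; "q": joint angles; "dq": joint speeds; "effort": joint torques, N m; "tool_pos": TCP position; "tool_rot": TCP orientation; "contact_force": force on the tool from outside, world axes, zero at the start; "wrist_torque": the same for the moment, N m; "opening": finger opening in m.
Only numpy, scipy, OpenCV 4.12 (cv2) and the standard library are available. Lean on these libraries where they do the work, as an engineer would, in place of code of your own. Each camera call takes 0.05 s, during which the arm holds its last target. There are 200 camera calls.

## Working session

There is one attempt and no reset: what is moved stays moved. The work goes in short steps, Python scripts to look and compute and a tool call to move; the robot and the scene stay as the last step left them, time stands still between calls to the robot, and variables do not carry over. Pictures are saved under pics/ and viewed, about 8 in all and at most 12, crops included, and the job is handed in when it is done.

Besides the shell and the picture viewer there is one more tool, called after "Request:" in YAML: its name, and indented under it one key for each argument. move_arm: Moves the arm, as the interface text tells. Its arguments: {"type":"object","properties":{"deltas":{"type":"array"},"force":{"type":"number"}},"required":["deltas"]}

```bash
mkdir -p pics
python3 - <<'E'
from station import *
import cv2
for n in("side","top"):
    cv2.imwrite(f"pics/{n}0.png",get_image(n)[:,:,::-1]); p=camera_params(n); print(n,p)
print(get_obs())
E
```

```text
side {'camera_matrix': array([[422.65766942,   0.        , 323.23737685],
       [  0.        , 422.65766942, 199.34190513],
       [  0.        ,   0.        ,   1.        ]]), 'k1': 0.002881105374791556, 'extrinsics': array([[-0.51563775,  0.57721551, -0.6331982 , -0.05444563],
       [-0.85672636, -0.35746322,  0.37180639,  0.61862446],
       [-0.01173265,  0.734195  ,  0.67883727,  0.67677526],
       [ 0.        ,  0.        ,  0.        ,  1.        ]])}
top {'camera_matrix': array([[507.97789791,   0.        , 325.05714971],
       [  0.        , 507.97789791, 203.61712715],
       [  0.        ,   0.        ,   1.        ]]), 'k1': -0.12123399759853457, 'extrinsics': array([[-4.80836072e-03,  9.87589812e-01, -1.56981667e-01,
         3.59273790e-01],
       [-9.99692858e-01, -9.30722997e-04,  2.47653844e-02,
         3.23115594e-01],
       [ 2.43119349e-02,  1.57052532e-01,  9.87290956e-01,
         9.50221625e-01],
       [ 0.00000000e+00,  0.00000000e+00,  0.00000000e+00,
         1.00000000e+00]])}
{'t': 0.1, 'q': array([-1.31000640e+00,  5.33113307e-02,  1.61418454e+00, -3.38838007e-06,
        1.47602289e+00, -1.19021711e-01]), 'dq': array([-1.82265837e-03, -9.79484274e-05, -3.18575410e-03,  3.31621909e-04,
       -4.29815555e-04, -5.24301189e-04]), 'effort': array([ 2.61885743e-04, -3.94906497e+01, -3.71363068e+01, -1.18144939e-06,
        3.96454110e-03, -4.11947980e-06]), 'tool_pos': array([ 0.23154538, -0.57987431,  0.21745666]), 'tool_rot': array([-3.08322656e+00, -5.92665039e-01,  2.19432356e-04]), 'contact_force': array([-0.15780918, -0.45032864,  0.27924399]), 'wrist_torque': array([-0.00364332, -0.04429902,  0.00337876]), 'opening': 0.08537676150202435}
```

View pics/side0.png

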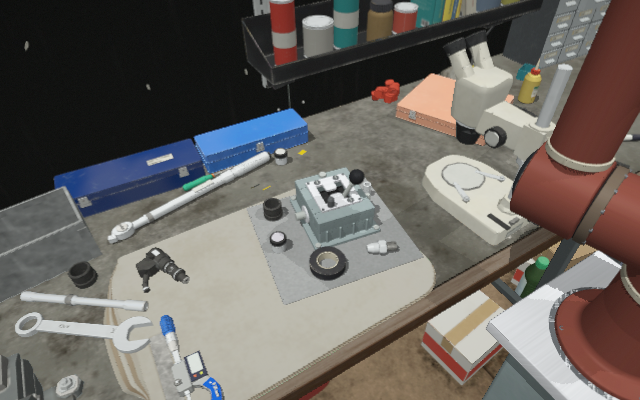

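View pics/top0.png

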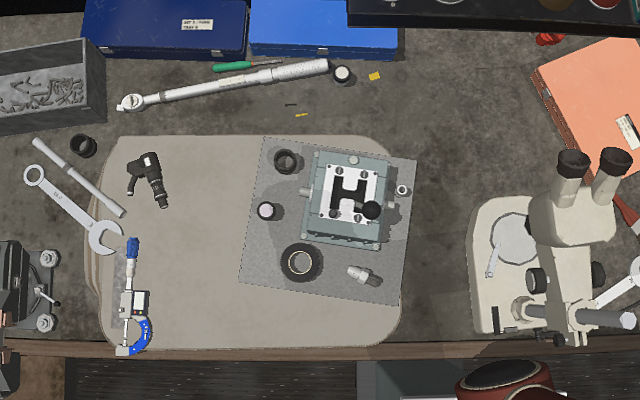

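```bash
cat > h.py <<'E'
from station import *
import cv2, numpy as np
def ray(n,u,v):
    p=camera_params(n);K=p["camera_matrix"];E=p["extrinsics"]
    d=np.array([(u-K[0,2])/K[0,0],(v-K[1,2])/K[1,1]]);s=d.copy()
    for _ in range(20): s=d/(1+p["k1"]*(s@s))
    r=E[:3,:3]@np.array([s[0],-s[1],-1]); return E[:3,3],r/np.linalg.norm(r)
def onz(n,u,v,z):
    o,r=ray(n,u,v); return o+r*(z-o[2])/r[2]
def tri(a,b):
    A=0;B=0
    for n,(u,v) in(("side",a),("top",b)):
        o,r=ray(n,u,v);P=np.eye(3)-np.outer(r,r);A=A+P;B=B+P@o
    return np.linalg.solve(A,B)
def px(n,X):
    p=camera_params(n);K=p["camera_matrix"];c=np.linalg.inv(p["extrinsics"])@np.r_[X,1]
    s=np.array([c[0],-c[1]])/-c[2];s=s*(1+p["k1"]*(s@s));return K[:2,:2]@s+K[:2,2]
def crop(n,img,x0,x1,y0,y1,k,f):
    cv2.imwrite(f,cv2.resize(img[y0:y1,x0:x1,::-1],None,fx=k,fy=k,interpolation=cv2.INTER_CUBIC))
E
python3 - <<'E'
import cv2,numpy as np
from h import onz,tri,px
t=cv2.imread("pics/top0.png")[140:260,290:420];s=cv2.imread("pics/side0.png")[150:270,280:410]
cv2.imwrite("pics/crop0.png",cv2.resize(np.hstack([t,s]),None,fx=3,fy=3,interpolation=cv2.INTER_CUBIC))
k=tri((357,177),(371,210));print("knob",k)
for uv in [(329,163),(381,171),(372,227),(319,219)]: print(onz("top",*uv,.088),onz("top",*uv,.08))
for n,uv,z in [("microscope head",(605,160),.3),("base",(480,200),.05)]: print(n,onz("top",*uv,z))
print("eyepieces",tri((460,45),(572,160)), tri((484,38),(612,158)),"shelf",tri((256,82),(350,25)))
E
```

```text
knob [0.47877831 0.22643039 0.12827163]
[0.56805089 0.29426788 0.088     ] [0.569988   0.29400022 0.08      ]
[0.55391623 0.20354805 0.088     ] [0.5557222  0.20243866 0.08      ]
[0.45574041 0.22125518 0.088     ] [0.45663546 0.22031008 0.08      ]
[0.46973306 0.31198066 0.088     ] [0.47075794 0.31187734 0.08      ]
microscope head [ 0.52374657 -0.083133    0.3       ]
base [0.50885336 0.01656465 0.05      ]
eyepieces [ 0.51061331 -0.02131236  0.33209595] [ 0.51200021 -0.08317573  0.33118113] shelf [0.7676794  0.28259443 0.22427662]
```

View pics/crop0.png

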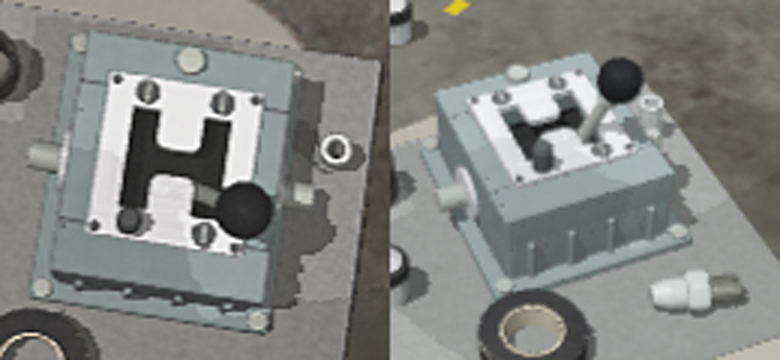

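The stud is at the near-left slot (crop 0, about (130,218)). The knob is in the near half of the right leg, at (371,210) in top and (357,177) in side. The microscope stands between the arm and the gearbox, so I'll go over it.

Run:
```python
from h import *
im=cv2.imread("pics/top0.png");m=np.zeros(im.shape[:2],np.uint8);m[155:235,312:392]=(im[155:235,312:392].min(2)>185)*255
m=cv2.morphologyEx(m,cv2.MORPH_OPEN,np.ones((3,3)))
P=np.array([onz("top",u,v,.08)[:2] for v,u in zip(*np.nonzero(m))],np.float32)*1000
c,s,a=cv2.minAreaRect(P);print("plate",c,s,a,len(P))
print("column",tri((563,66),(635,320)),"base pt",onz("top",525,308,.05), "tip",ctrl.tip_reach)
c=np.array(c)/1000;yaw=np.radians(((a+45)%90)-45);R=np.array([[np.cos(yaw),-np.sin(yaw)],[np.sin(yaw),np.cos(yaw)]])
k=tri((356.8,176.8),(371.2,210));print("knob",k,"gb",R.T@(k[:2]-c),"yaw",np.degrees(yaw))
st=tri((280+(543-390)/3,150+145/3),(290+129/3,140+212/3));print("studtop",st,R.T@(st[:2]-c))
for x,y in[(.039,.022),(.039,-.022),(-.039,-.022)]:
    w=c+R@[x,y];u=px("top",np.r_[w,.082]);print("screw px crop",(u-[290,140])*3)
```

```text
plate (514.9867553710938, 261.0902404785156) (90.47378540039062, 96.03001403808594) 81.16266632080078 1388
column [ 0.31151561 -0.06739755  0.35835231] base pt [ 0.31194368 -0.0583286   0.05      ] tip 0.025
knob [0.4789209  0.22642634 0.12867644] gb [-0.03031229 -0.03979317] yaw -8.837333679199219
studtop [0.48203182 0.28703835 0.09647986] [-0.03655011  0.02057721]
screw px crop [146.62225753  90.04948378]
screw px crop [221.04868973 101.45853517]
screw px crop [202.58850202 232.35861098]
```

Request:
move_arm:
  deltas: [-1, 0, 0, -0.28, 8, -1, 0, 0, -0.28, 16, -1, 0, 0, -0.28, 24, -1, 0, 0, -0.28, 30.6, -1, 0, 0, -0.28, 30.6, -1, 0, 0, -0.28, 30.6, -1, 0, 0, -0.28, 30.6, -1, 0, 0, -0.28, 30.6]
  force: 20

```text
t: 0.9
tool_pos: [0.2317, -0.5805, 0.4974]
tool_rot: [-3.131, 0.242, 0.001]
contact_force: [-1.1, 0.1, -1.2]
opening: 0.0
```

```bash
cat >> h.py <<'E'
from scipy.spatial.transform import Rotation as Ro
C=np.array([.515,.261]);Y=np.radians(-8.84);G=np.array([[np.cos(Y),-np.sin(Y)],[np.sin(Y),np.cos(Y)]])
def state():
    o=get_obs();T=Ro.from_rotvec(o["tool_rot"]).as_matrix()
    print("t%.1f"%o["t"],"pos",o["tool_pos"].round(4),"gb",(G.T@(o["tool_pos"][:2]-C)).round(4),"f",o["contact_force"].round(1),"open",round(o["opening"],4),"xaxis",np.degrees(np.arctan2(T[1,0],T[0,0])).round(2),"zax",T[:,2].round(3));return o,T
def to(w):
    o,T=state();print("delta",(T.T@(np.array(w)-o["tool_pos"])).round(4))
E
python3 - <<'E'
from h import *
to([.5,-.2,.5]); w=C+G@[-.085,-.040]; to([*w,.5]);print(w)
E
```

```text
t0.9 pos [ 0.2317 -0.5805  0.4974] gb [-0.1506 -0.8751] f [-1.1  0.1 -1.2] open 0.0 xaxis -8.84 zax [-0.     0.001 -1.   ]
delta [ 0.2066 -0.4172 -0.0022]
t0.9 pos [ 0.2317 -0.5805  0.4974] gb [-0.1506 -0.8751] f [-1.1  0.1 -1.2] open 0.0 xaxis -8.84 zax [-0.     0.001 -1.   ]
delta [ 0.0656 -0.8351 -0.0015]
[0.42486266 0.23453758]
```

Request:
move_arm:
  deltas: [-1, 0.207, -0.417, 0, 0, -1, 0.207, -0.417, 0, 0, -1, 0.207, -0.417, 0, 0, -1, 0.207, -0.417, 0, 0, -1, 0.207, -0.417, 0, 0, -1, 0.207, -0.417, 0, 0, -1, 0.207, -0.417, 0, 0, -1, 0.207, -0.417, 0, 0, -1, 0.207, -0.417, 0, 0, -1, 0.207, -0.417, 0, 0]

```text
t: 1.9
tool_pos: [0.5017, -0.1966, 0.4944]
tool_rot: [-3.128, 0.234, 0.008]
contact_force: [0.1, -0.8, 0.6]
opening: -0.0003
```

Run:
```python
from h import *
to([*(C+G@[-.085,-.040]),.5])
```

```text
t1.9 pos [ 0.5017 -0.1966  0.4944] gb [ 0.0572 -0.4542] f [ 0.1 -0.8  0.6] open -0.0003 xaxis -8.55 zax [-0.004  0.005 -1.   ]
delta [-0.1401 -0.415  -0.0032]
```

Request:
move_arm:
  deltas: [-1, -0.14, -0.415, 0, 0, -1, -0.14, -0.415, 0, 0, -1, -0.14, -0.415, 0, 0, -1, -0.14, -0.415, 0, 0, -1, -0.14, -0.415, 0, 0, -1, -0.14, -0.415, 0, 0, -1, -0.14, -0.415, 0, 0, -1, -0.14, -0.415, 0, 0, -1, -0.14, -0.415, 0, 0, -1, -0.14, -0.415, 0, 0]

```text
t: 2.9
tool_pos: [0.4237, 0.2377, 0.4938]
tool_rot: [-3.13, 0.224, 0.015]
contact_force: [0.2, -0.5, -0.5]
opening: -0.0004
```

Run:
```python
from h import *
to([*(C+G@[-.085,-.040]),.2]); to([*(C+G@[-.085,-.040]),.142])
```

```text
t2.9 pos [0.4237 0.2377 0.4938] gb [-0.0867 -0.037 ] f [ 0.2 -0.5 -0.5] open -0.0004 xaxis -8.2 zax [-0.01   0.004 -1.   ]
delta [0.0046 0.0037 0.2937]
t2.9 pos [0.4237 0.2377 0.4938] gb [-0.0867 -0.037 ] f [ 0.2 -0.5 -0.5] open -0.0004 xaxis -8.2 zax [-0.01   0.004 -1.   ]
delta [0.0052 0.0039 0.3517]
```

Request:
move_arm:
  deltas: [-1, 0.005, 0.004, 0.352, 0.6, -1, 0.005, 0.004, 0.352, 0.6, -1, 0.005, 0.004, 0.352, 0.6, -1, 0.005, 0.004, 0.352, 0.6, -1, 0.005, 0.004, 0.352, 0.6, -1, 0.005, 0.004, 0.352, 0.6, -1, 0.005, 0.004, 0.352, 0.6, -1, 0.005, 0.004, 0.352, 0.6, -1, 0.005, 0.004, 0.352, 0.6]

```text
t: 3.8
tool_pos: [0.4235, 0.2331, 0.1398]
tool_rot: [-3.131, 0.243, 0.022]
contact_force: [0.4, 0.3, 1.1]
opening: 0.0
```

Run:
```python
from h import *
state()
a=get_image("side");b=get_image("top");h=np.hstack([b[130:270,290:420],a[130:270,270:400]])
crop("",h,0,260,0,140,3,"pics/c1.png")
```

```text
t3.8 pos [0.4235 0.2331 0.1398] gb [-0.0862 -0.0416] f [0.4 0.3 1.1] open 0.0 xaxis -8.86 zax [-0.014  0.002 -1.   ]
```

View pics/c1.png

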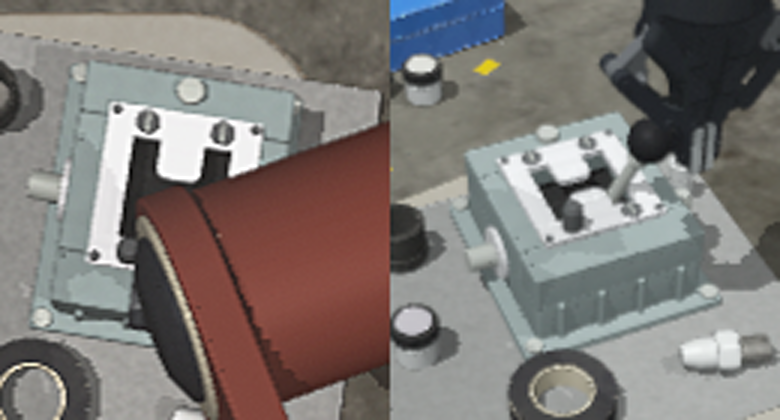

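The fingers stand about 13 mm short of the knob on its near side. The jar, tape and fitting are all clear. Now I'll push far.

Request:
move_arm:
  deltas: [-1, 0.012, 0, 0, 0, -1, 0.024, 0, 0, 0, -1, 0.03, 0, 0, 0, -1, 0.035, 0, 0, 0, -1, 0.04, 0, 0, 0, -1, 0.045, 0, 0, 0, -1, 0.05, 0, 0, 0, -1, 0.054, 0, 0, 0, -1, 0.057, 0, 0, 0, -1, 0.057, 0, 0, 0]

```text
t: 4.9
tool_pos: [0.483, 0.2258, 0.144]
tool_rot: [-3.128, 0.242, 0.01]
contact_force: [0.2, -0.3, 0.3]
opening: -0.0
```

Run:
```python
from h import *
state()
a=get_image("side")
crop("",a,270,400,130,250,4,"pics/c2.png")
```

```text
t4.9 pos [0.483  0.2258 0.144 ] gb [-0.0262 -0.0397] f [ 0.2 -0.3  0.3] open -0.0 xaxis -8.84 zax [-0.006  0.005 -1.   ]
```

View pics/c2.png

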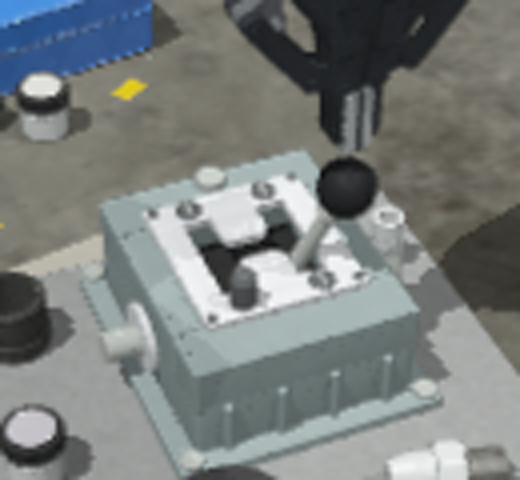

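Run:
```python
from h import *
o,T=state()
for z in(.0,.025): print(z,o["tool_pos"]+T[:,2]*z,(px("side",o["tool_pos"]+T[:,2]*z)-[270,130])*4, px("top",o["tool_pos"]+T[:,2]*z))
for p in([.479,.2264,.1287],[.5087,.2217,.133]): print("knob",(px("side",p)-[270,130])*4)
# c1 earlier pose
for z in(0,.025): print("c1",(px("side",[.4235,.2331,.1398-z])-[270,130])*3+[390,0])
```

```text
t5.0 pos [0.4828 0.2258 0.144 ] gb [-0.0264 -0.0397] f [-0.  -0.2  0.4] open -0.0001 xaxis -8.83 zax [-0.006  0.005 -1.   ]
0.0 [0.48279539 0.22581067 0.14400714] [344.07959739 158.9956469 ] [372.88589707 206.43346376]
0.025 [0.48264492 0.2259387  0.11900792] [342.03745239 197.44505292] [371.04670751 208.80591606]
knob [346.11246564 187.02151875]
knob [321.47329646 146.29208476]
c1 [690.74009488 177.60567346]
c1 [688.29675763 206.35689329]
```

Conflict: by tool_pos the fingertips should now be at (342,197) in the crop, but they show at about (357,150). The knob, at (346,187), has not moved and there is no force, so the tips passed just above it. I'll back off, lower by about 24 mm and check.

Request:
move_arm:
  deltas: [-1, -0.03, 0, -0.006, 0, -1, -0.062, 0, -0.006, 0, -1, -0.062, 0, -0.002, 0, -1, -0.062, 0, 0.01, 0, -1, -0.062, 0, 0.024, 0, -1, -0.062, 0, 0.024, 0, -1, -0.062, 0, 0.024, 0]

```text
t: 5.65
tool_pos: [0.4212, 0.235, 0.1192]
tool_rot: [-3.129, 0.243, 0.013]
contact_force: [-0.2, -0.8, -0.8]
opening: -0.0004
```

Run:
```python
from h import *
o,T=state()
a=get_image("side");cv2.imwrite("pics/s3full.png",a[:,:,::-1])
crop("",a,310,410,120,220,6,"pics/c3.png")
for z in(.0,.025): print((px("side",o["tool_pos"]+T[:,2]*z)-[310,120])*6)
```

```text
t5.7 pos [0.4212 0.235  0.1192] gb [-0.0886 -0.0401] f [-0.2 -0.8 -0.8] open -0.0004 xaxis -8.87 zax [-0.008  0.004 -1.   ]
[356.60337693 468.84907195]
[351.98396493 524.93717538]
```

View pics/c3.png

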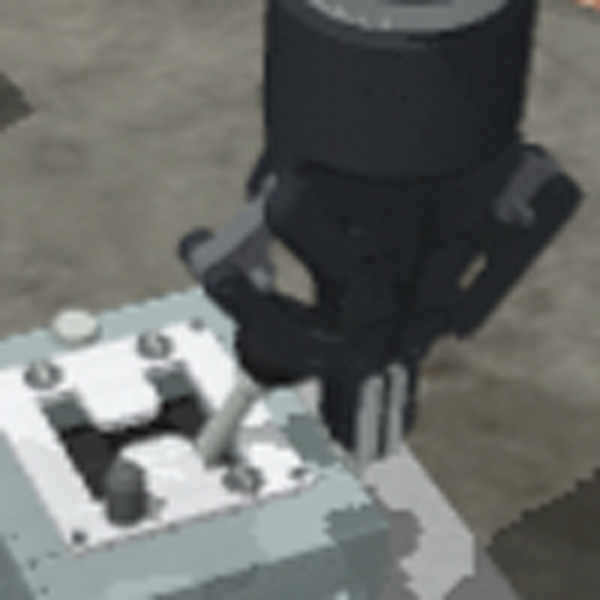

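The tips show at (375,455) in the crop, about level with the TCP (which predicts (357,469)) and roughly 8 mm to the right. I'll lower slightly, shift left and push, then check how the knob responds.

Request:
move_arm:
  deltas: [-1, 0.01, -0.007, 0.004, 0, -1, 0.02, -0.007, 0.004, 0, -1, 0.026, -0.007, 0.004, 0, -1, 0.031, -0.007, 0.004, 0, -1, 0.036, -0.007, 0.004, 0, -1, 0.041, -0.007, 0.004, 0, -1, 0.046, -0.007, 0.004, 0, -1, 0.05, -0.007, 0.004, 0, -1, 0.053, -0.007, 0.004, 0, -1, 0.053, -0.007, 0.004, 0]

```text
t: 6.7
tool_pos: [0.4755, 0.2339, 0.1155]
tool_rot: [-3.128, 0.243, 0.011]
contact_force: [-2.3, -0.2, 0.8]
opening: 0.0006
```

Run:
```python
from h import *
o,T=state()
a=get_image("side")
crop("",a,300,400,120,220,6,"pics/c4.png")
for z in(.0,.025): print((px("side",o["tool_pos"]+T[:,2]*z)-[300,120])*6)
def knob(al,c): 
    s=120*np.cos(al);v=G@np.array([.12*np.sin(al),s/1e3*np.sin(c)]);return np.r_[C+v,.02+s/1e3*np.cos(c)]
for al in(-.3,-.25,-.2,-.1,0,.1): print(al,(px("side",knob(al,-.35))-[300,120])*6)
```

```text
t6.7 pos [0.4755 0.2339 0.1155] gb [-0.0349 -0.0328] f [-2.3 -0.2  0.8] open 0.0006 xaxis -8.88 zax [-0.007  0.005 -1.   ]
[325.04222272 383.68492343]
[322.27582735 438.97084495]
-0.3 [344.62135379 352.2715358 ]
-0.25 [338.90284508 338.24603291]
-0.2 [332.83216215 324.88976857]
-0.1 [319.7286718  300.32191746]
0 [305.50661175 278.80645311]
0.1 [290.36931678 260.52481286]
```

View pics/c4.png

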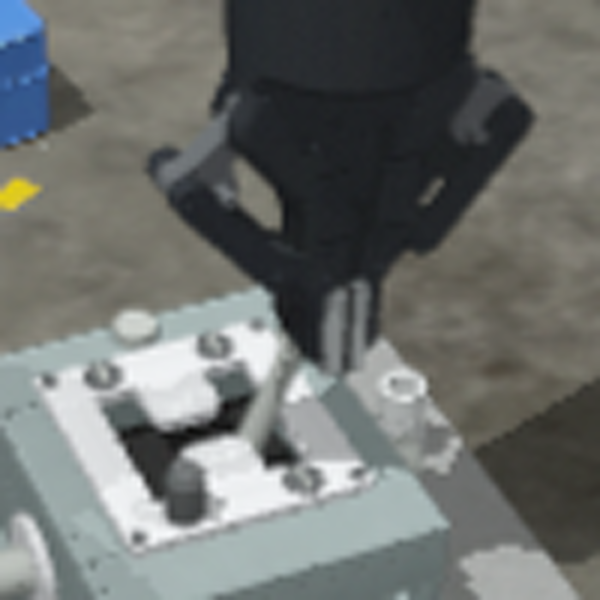

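Run:
```python
from h import *
def pt(al,c,r): return np.r_[C+G@np.array([r*np.sin(al),r*np.cos(al)*np.sin(c)]),.02+r*np.cos(al)*np.cos(c)]
for al in(-.15,-.1,-.05,0,.05,.1):
    P=np.array([(px("side",pt(al,-.34,r))-[300,120])*6 for r in np.linspace(.05,.12,40)])[::-1]
    print(al,[round(float(np.interp(-y,-P[::-1,1][::-1] if 0 else -P[:,1][::-1],P[:,0][::-1])),0) for y in(345,370,400,430)],P[0].round())
im=cv2.imread("pics/c4.png").astype(int)
for y in(345,370,400,430): 
    r=im[y,200:330]; print(y,[int(v) for v in r[::6].mean(1)])
```

```text
-0.15 [305.0, 292.0, 275.0, 258.0] [324. 312.]
-0.1 [294.0, 282.0, 267.0, 252.0] [317. 300.]
-0.05 [285.0, 273.0, 260.0, 246.0] [310. 289.]
0 [276.0, 266.0, 253.0, 241.0] [303. 279.]
0.05 [268.0, 258.0, 248.0, 237.0] [295. 269.]
0.1 [260.0, 252.0, 242.0, 232.0] [287. 260.]
345 [121, 125, 155, 157, 114, 151, 216, 239, 239, 239, 240, 240, 235, 203, 160, 113, 69, 33, 38, 32, 62, 113]
370 [218, 181, 142, 135, 147, 137, 122, 121, 177, 232, 240, 227, 175, 157, 117, 114, 142, 183, 183, 169, 119, 116]
400 [221, 221, 213, 158, 75, 51, 45, 25, 50, 115, 163, 161, 145, 116, 162, 217, 210, 163, 161, 162, 128, 117]
430 [23, 28, 38, 39, 46, 45, 85, 147, 164, 158, 143, 114, 83, 99, 123, 164, 165, 169, 169, 169, 166, 167]
```

By its stem line, the lever is now at along ≈ -0.10, so the knob is 12 mm short of the crossbar. I'll push another 12 mm, then retreat and look.

Request:
move_arm:
  deltas: [-1, 0.003, 0, 0, 0, -1, 0.006, 0, 0, 0, -1, 0.009, 0, 0, 0, -1, 0.012, 0, 0, 0, -1, 0.012, 0, 0, 0]

```text
t: 7.25
tool_pos: [0.4877, 0.232, 0.1154]
tool_rot: [-3.128, 0.243, 0.01]
contact_force: [-1.3, -0.2, 0.5]
opening: -0.0001
```

Run:
```python
from h import *
state();a=get_image("side")
im=cv2.resize(a[120:220,300:400,::-1],None,fx=6,fy=6,interpolation=cv2.INTER_CUBIC).astype(int)
cv2.imwrite("pics/c5.png",im)
for y in(345,370,400,430): 
    r=im[y,200:330]; print(y,[int(v) for v in r[::6].mean(1)])
```

```text
t7.2 pos [0.4877 0.232  0.1154] gb [-0.0226 -0.0328] f [-1.3 -0.2  0.5] open -0.0001 xaxis -8.89 zax [-0.006  0.005 -1.   ]
345 [117, 123, 153, 153, 112, 150, 215, 238, 239, 239, 227, 142, 115, 115, 112, 116, 128, 103, 113, 132, 125, 78]
370 [207, 169, 133, 132, 140, 138, 121, 122, 153, 160, 114, 117, 121, 144, 204, 235, 220, 180, 170, 115, 116, 116]
400 [220, 220, 213, 157, 75, 50, 61, 115, 164, 165, 152, 127, 134, 168, 169, 169, 167, 166, 167, 165, 132, 117]
430 [21, 26, 38, 38, 58, 118, 166, 167, 154, 125, 78, 48, 64, 98, 122, 158, 164, 168, 169, 171, 169, 168][ WARN:0@1.059] global loadsave.cpp:1063 imwrite_ Unsupported depth image for selected encoder is fallbacked to CV_8U.
```

The stem line puts along at about 0, so the lever is at the crossbar. Next I'll go round to its right side.

Request:
move_arm:
  deltas: [-1, -0.02, 0, 0, 0, -1, -0.038, 0, -0.005, 0, -1, -0.038, 0.031, -0.005, 0, -1, -0.038, 0.064, -0.005, 0, -1, -0.038, 0.064, -0.005, 0, -1, 0, 0.064, -0.005, 0, -1, 0.018, 0.064, -0.005, 0, -1, 0.018, 0.064, -0.005, 0, -1, 0.018, 0.064, -0.005, 0]

```text
t: 8.2
tool_pos: [0.4953, 0.1663, 0.1197]
tool_rot: [-3.128, 0.243, 0.011]
contact_force: [-0.8, 0.3, -0.0]
opening: -0.0003
```

Run:
```python
from h import *
state();a=get_image("side")
crop("",a,290,410,120,220,6,"pics/c6.png")
```

```text
t8.2 pos [0.4953 0.1663 0.1197] gb [-0.0049 -0.0966] f [-0.8  0.3 -0. ] open -0.0003 xaxis -8.89 zax [-0.007  0.005 -1.   ]
```

View pics/c6.png

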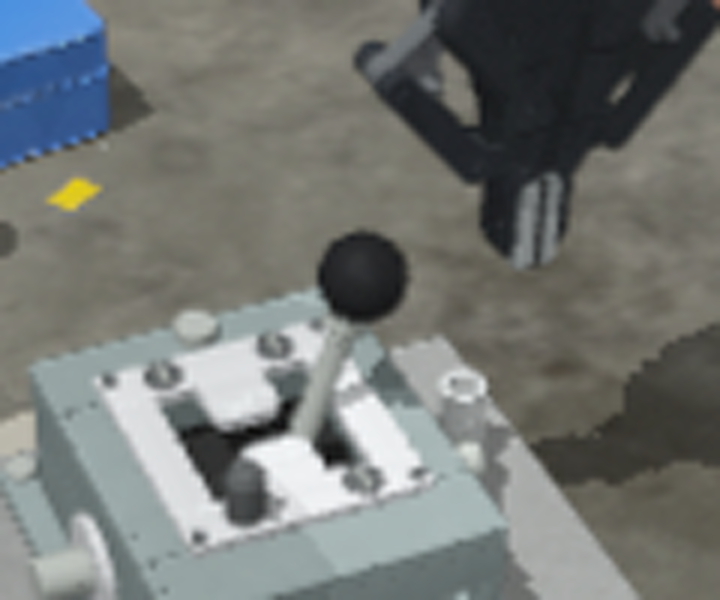

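Run:
```python
from h import *
f=lambda x,y,z:((px("side",np.r_[C+G@[x,y],z])-[290,120])*6).round()
for y in(-.096,-.105): 
  for z in (.095,.11,.12,.13,.14): print(y,z,f(-.001,y,z))
```

```text
-0.096 0.095 [502. 326.]
-0.096 0.11 [504. 293.]
-0.096 0.12 [506. 271.]
-0.096 0.13 [508. 248.]
-0.096 0.14 [510. 226.]
-0.105 0.095 [524. 320.]
-0.105 0.11 [527. 287.]
-0.105 0.12 [529. 265.]
-0.105 0.13 [531. 242.]
-0.105 0.14 [533. 220.]
```

The knob sits at (363,277), which matches along = 0 exactly. The tip is at about y' = -104 mm, z = 122 mm, below the knob's equator. Now I'll push left across the gate.

Request:
move_arm:
  deltas: [-1, 0, -0.015, 0, 0, -1, 0, -0.026, 0, 0, -1, 0, -0.032, 0, 0, -1, 0, -0.038, 0, 0, -1, 0, -0.044, 0, 0, -1, 0, -0.05, 0, 0, -1, 0, -0.057, 0, 0, -1, 0, -0.064, 0, 0, -1, 0, -0.071, 0, 0, -1, 0, -0.078, 0, 0]

```text
t: 9.25
tool_pos: [0.5113, 0.2447, 0.1288]
tool_rot: [-3.126, 0.241, -0.005]
contact_force: [-6.9, -6.4, 28.6]
opening: -0.0
```

Run:
```python
from h import *
state();a=get_image("side")
crop("",a,290,410,120,220,6,"pics/c7.png")
```

```text
t9.2 pos [0.5113 0.2447 0.1288] gb [-0.0012 -0.0167] f [-6.9 -6.4 28.6] open -0.0 xaxis -8.83 zax [ 0.004  0.006 -1.   ]
```

View pics/c7.png

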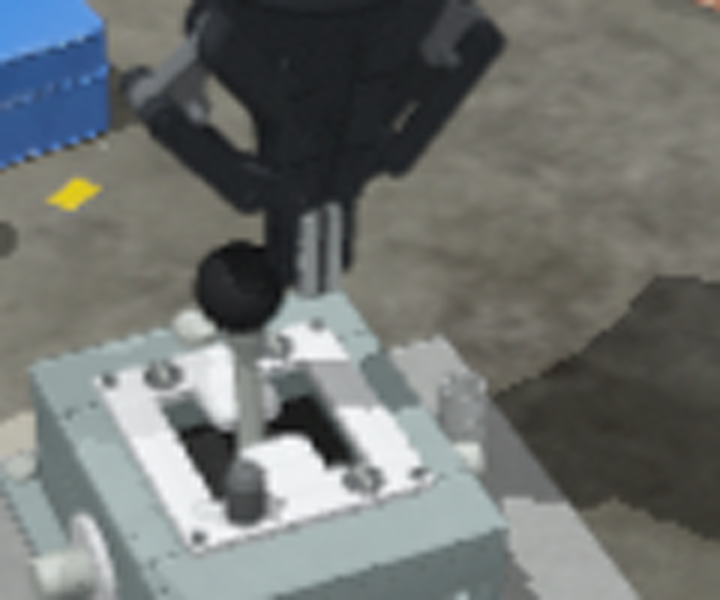

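There is an unexpected 29 N upward force on the tool. I'll back off to the right at once and check.

Request:
move_arm:
  deltas: [-1, 0, 0.006, 0, 0, -1, 0, 0.012, 0, 0, -1, 0, 0.012, 0, 0]

```text
t: 9.6
tool_pos: [0.5088, 0.2337, 0.1275]
tool_rot: [-3.124, 0.241, -0.004]
contact_force: [-0.3, 0.0, 0.7]
opening: -0.0002
```

Run:
```python
from h import *
state()
for c in(-.1,0,.05,.1,.15,.2,.35):
  for al in(0,-.05): 
    r=.12;p=np.r_[C+G@np.array([r*np.sin(al),r*np.cos(al)*np.sin(c)]),.02+r*np.cos(al)*np.cos(c)]
    print(c,al,((px("side",p)-[290,120])*6).round())
a=get_image("side");crop("",a,290,410,120,220,6,"pics/c8.png")
g=cv2.imread("pics/c8.png",0)
h=cv2.HoughCircles(cv2.GaussianBlur(g,(9,9),2),cv2.HOUGH_GRADIENT,1,40,param1=80,param2=18,minRadius=38,maxRadius=50);print(h)
```

```text
t9.6 pos [0.5088 0.2337 0.1275] gb [-0.0019 -0.0279] f [-0.3  0.   0.7] open -0.0002 xaxis -8.83 zax [ 0.003  0.008 -1.   ]
-0.1 0 [288. 284.]
-0.1 -0.05 [295. 295.]
0 0 [256. 292.]
0 -0.05 [263. 302.]
0.05 0 [239. 296.]
0.05 -0.05 [246. 307.]
0.1 0 [223. 302.]
0.1 -0.05 [230. 312.]
0.15 0 [207. 308.]
0.15 -0.05 [214. 318.]
0.2 0 [191. 314.]
0.2 -0.05 [197. 325.]
0.35 0 [143. 338.]
0.35 -0.05 [150. 349.]
[[[232.5 289.5  46.1]]]
```

Run:
```python
from h import *
o,T=state();print(o["q"].round(2))
```

```text
t9.7 pos [0.5086 0.2338 0.1271] gb [-0.0021 -0.0279] f [-1.2 -0.3 -0.1] open -0.0001 xaxis -8.83 zax [ 0.002  0.008 -1.   ]
[ 0.29 -0.03  1.85  0.01  1.31  2.02]
```

The knob had drifted to x' ≈ +5 mm, with across ≈ 0.05. The force is gone after backing off. The finger linkage probably overhung the knob, so I'll back out, turn the tool 90° and push with the flat side of the pads, which worked cleanly before.

Request:
move_arm:
  deltas: [-1, 0, 0.025, 0, 0, -1, 0, 0.05, 0, -8, -1, 0, 0.05, 0, -16, -1, 0, 0.05, 0, -24, -1, 0, 0.05, 0, -32, -1, 0, 0.05, 0, -40, -1, 0, 0.05, 0, -48, -1, 0, 0.05, 0, -56, -1, 0, 0.05, 0, -64, -1, 0, 0.05, 0, -72]

```text
t: 10.65
tool_pos: [0.5, 0.1842, 0.1253]
tool_rot: [-2.666, -1.649, -0.006]
contact_force: [-0.2, 0.1, -0.6]
opening: 0.0
```

Request:
move_arm:
  deltas: [-1, 0, 0, 0, -8, -1, 0, 0, 0.008, -16, -1, 0, 0, 0.008, -18, -1, 0, 0, 0.008, -18, -1, 0, 0, 0.008, -18]

```text
t: 11.15
tool_pos: [0.4995, 0.1842, 0.1165]
tool_rot: [-2.376, -2.045, -0.006]
contact_force: [-0.2, -0.7, 0.3]
opening: -0.0002
```

Run:
```python
from h import *
o,T=state();a=get_image("side")
crop("",a,290,410,120,220,6,"pics/c9.png")
print(((px("side",o["tool_pos"])-[290,120])*6).round(),T.round(2)[:2])
```

```text
t11.2 pos [0.4995 0.1842 0.1165] gb [-0.0035 -0.0782] f [-0.2 -0.7  0.3] open -0.0002 xaxis 81.42 zax [-0.002  0.007 -1.   ]
[464. 295.] [[ 0.15  0.99 -0.  ]
 [ 0.99 -0.15  0.01]]
```

View pics/c9.png

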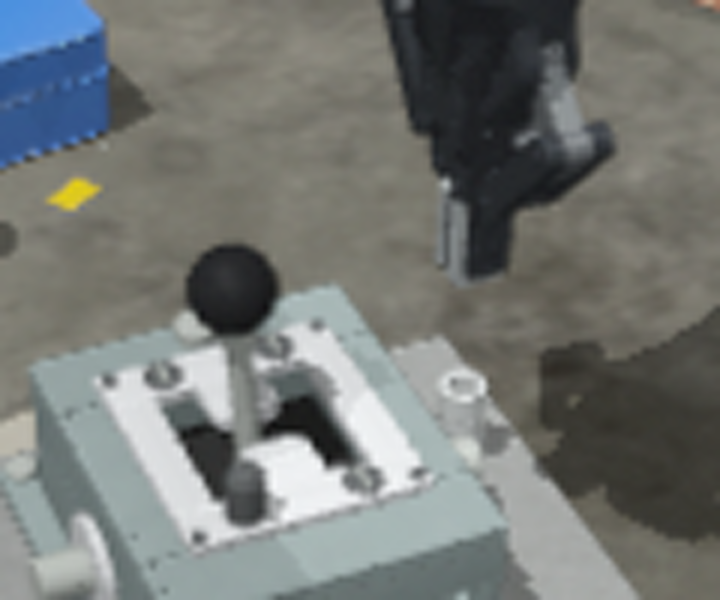

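Request:
move_arm:
  deltas: [-1, 0.02, 0.004, 0, 0, -1, 0.04, 0.004, 0, 0, -1, 0.052, 0.004, 0, 0, -1, 0.058, 0.004, 0, 0, -1, 0.063, 0.004, 0, 0, -1, 0.068, 0.004, 0, 0, -1, 0.073, 0.004, 0, 0, -1, 0.078, 0.004, 0, 0]

```text
t: 12.0
tool_pos: [0.5153, 0.2607, 0.1171]
tool_rot: [-2.377, -2.045, -0.006]
contact_force: [-0.3, -1.7, -1.5]
opening: 0.0
```

Contact is clean at about 2 N. Continuing.

Request:
move_arm:
  deltas: [-1, 0.004, 0, 0, 0, -1, 0.008, 0, 0, 0, -1, 0.012, 0, 0, 0, -1, 0.015, 0, 0, 0, -1, 0.015, 0, 0, 0]

```text
t: 12.5
tool_pos: [0.5172, 0.2759, 0.117]
tool_rot: [-2.376, -2.045, -0.005]
contact_force: [-1.0, -0.5, -0.7]
opening: 0.0002
```

```bash
cat >> h.py <<'E'
from scipy.optimize import least_squares
def kp(al,c,r=.12): return np.r_[C+G@np.array([r*np.sin(al),r*np.cos(al)*np.sin(c)]),.02+r*np.cos(al)*np.cos(c)]
def lever(f):
    a=get_image("side");crop("",a,290,410,120,220,6,f);g=cv2.imread(f,0)
    h=cv2.HoughCircles(cv2.GaussianBlur(g,(9,9),2),cv2.HOUGH_GRADIENT,1,40,param1=80,param2=16,minRadius=38,maxRadius=50)
    if h is None: print("none");return
    for u in h[0][:3]:
        s=least_squares(lambda q:(px("side",kp(*q))-[290,120])*6-u[:2],[0,.2]);print("circle",u.round(),"along,across",s.x.round(3))
E
python3 - <<'E'
from h import *
state();lever("pics/c10.png")
E
```

```text
t12.5 pos [0.5172 0.2759 0.117 ] gb [-0.0001  0.0151] f [-1.  -0.5 -0.7] open 0.0002 xaxis 81.43 zax [-0.002  0.007 -1.   ]
circle [140. 330.  46.] along,across [0.04  0.345]
```

Across is 0.345, so the lever is fully in the left leg, and along is 0.04. Next I'll go round to the far side, turning the tool back by 90°.

Request:
move_arm:
  deltas: [-1, -0.025, 0, 0, 0, -1, -0.055, 0, 0, 0, -1, -0.055, 0.035, 0, 0, -1, -0.055, 0.08, 0, 8, -1, -0.055, 0.08, 0, 16, -1, -0.055, 0.08, 0, 24, -1, -0.055, 0.08, 0, 32, -1, -0.055, 0.08, 0, 40, -1, -0.055, 0.08, 0, 48, -1, -0.055, 0.08, 0, 56]

```text
t: 13.55
tool_pos: [0.5889, 0.21, 0.1172]
tool_rot: [-3.059, -0.68, -0.003]
contact_force: [0.3, -0.3, -0.6]
opening: 0.0001
```

Request:
move_arm:
  deltas: [-1, 0, 0, 0, 8, -1, 0, 0, 0, 16, -1, 0, 0, 0, 24, -1, 0, 0, 0, 32, -1, 0, 0, 0, 34, -1, 0, 0, 0, 34]

```text
t: 14.15
tool_pos: [0.5895, 0.2104, 0.118]
tool_rot: [-3.123, 0.243, -0.002]
contact_force: [-0.6, 0.1, 0.2]
opening: -0.0
```

Run:
```python
from h import *
to([*(C+G@[.075,.047]),.112]);lever("pics/c11.png")
```

```text
t14.2 pos [0.5895 0.2104 0.118 ] gb [ 0.0814 -0.0386] f [-0.6  0.1  0.2] open -0.0 xaxis -8.91 zax [ 0.002  0.01  -1.   ]
delta [-0.0065 -0.0855  0.0068]
circle [140. 330.  46.] along,across [0.037 0.343]
```

Request:
move_arm:
  deltas: [-1, 0, -0.045, 0.003, 0, -1, 0, -0.086, 0.006, 0, -1, 0, -0.086, 0.006, 0, -1, -0.02, -0.086, 0.006, 0, -1, -0.035, -0.086, 0.006, 0, -1, -0.042, -0.086, 0.006, 0, -1, -0.048, -0.086, 0.006, 0, -1, -0.053, -0.086, 0.006, 0, -1, -0.058, -0.086, 0.006, 0, -1, -0.063, -0.086, 0.006, 0]

```text
t: 15.2
tool_pos: [0.541, 0.305, 0.1135]
tool_rot: [-3.122, 0.243, -0.004]
contact_force: [1.8, 0.5, 1.4]
opening: -0.0003
```

Run:
```python
from h import *
state();lever("pics/c12.png")
```

```text
t15.2 pos [0.541  0.305  0.1135] gb [0.019  0.0475] f [1.8 0.5 1.4] open -0.0003 xaxis -8.89 zax [ 0.003  0.01  -1.   ]
circle [152. 358.  49.] along,across [-0.08   0.358]
circle [240. 388.  39.] along,across [-0.302  0.185]
```

The lever is now entering the near-left slot (along -0.08) at about 2 N. I'll continue about 28 mm, slowly.

Request:
move_arm:
  deltas: [-1, -0.005, 0, 0, 0, -1, -0.01, 0, 0, 0, -1, -0.015, 0, 0, 0, -1, -0.02, 0, 0, 0, -1, -0.024, 0, 0, 0, -1, -0.027, 0, 0, 0, -1, -0.028, 0, 0, 0, -1, -0.028, 0, 0, 0]

```text
t: 16.05
tool_pos: [0.5121, 0.3095, 0.113]
tool_rot: [-3.123, 0.242, -0.001]
contact_force: [0.3, -0.1, -0.3]
opening: -0.0
```

Run:
```python
from h import *
state();lever("pics/c13.png")
```

```text
t16.1 pos [0.5121 0.3095 0.113 ] gb [-0.0103  0.0475] f [ 0.3 -0.1 -0.3] open -0.0 xaxis -8.86 zax [ 0.001  0.01  -1.   ]
circle [194. 422.  47.] along,across [-0.334  0.347]
```

Request:
move_arm:
  deltas: [-1, -0.0015, 0, 0, 0, -1, -0.0015, 0, 0, 0, -1, 0.02, 0, 0, 0, -1, 0.05, 0, 0, 0, -1, 0.06, 0, 0, 0, -1, 0.06, 0, -0.04, 0, -1, 0.06, 0, -0.08, 0, -1, 0.06, 0, -0.12, 0, -1, 0.06, 0, -0.12, 0, -1, 0.06, 0, -0.12, 0]

```text
t: 17.1
tool_pos: [0.5715, 0.2996, 0.2348]
tool_rot: [-3.121, 0.242, -0.004]
contact_force: [-0.3, 0.0, -1.6]
opening: 0.0005
```

Run:
```python
from h import *
state();lever("pics/c14.png");a=get_image("side");b=get_image("top")
h=np.hstack([b[130:310,230:420],a[130:310,235:425]])
crop("",h,0,380,0,180,2,"pics/c15.png")
```

```text
t17.1 pos [0.5715 0.2996 0.2348] gb [0.0499 0.0468] f [-0.3  0.  -1.6] open 0.0005 xaxis -8.85 zax [ 0.003  0.011 -1.   ]
circle [196. 424.  47.] along,across [-0.342  0.345]
```

View pics/c15.png

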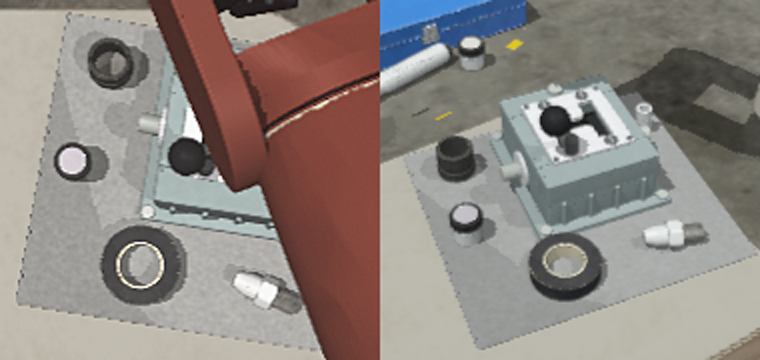

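The knob is at the near-left slot, leaning over the stud, and the loose parts haven't moved. The arm is clear, so I'll hand in.

```bash
python3 -c "
from station import *
print(order.finish_job())"
```

```text
the job is handed in; nothing more can be done
None
```

The lever is in the near-left slot at the stud, and I handed the job in at about 17 s. There was one brief hard contact on the way that came close to the 30 N limit.

**What I did:** with the fingers shut, I pushed the knob from the near-right leg to the crossbar, then across to the left, then back towards the robot into the slot.

**Last checks:**
- **Lever:** the side camera gives along ≈ -0.342 rad and across ≈ +0.345 rad, against full travel of about 0.35.
- **Arm:** it was raised clear of the gearbox. The contact force read about 1.6 N, which is about the sensor's noise level.
- **Loose parts:** in the last picture they all stand where they were at the start, judged by eye only.

**What disagreed:**
- **Fingertip height:** the camera showed the shut fingertips about level with the TCP, not 25 mm ahead of it. My first push therefore passed just over the knob without touching it, and I lowered the tool to correct this.
- **Hard contact:** my first push across reached about 30 N at the wrist (29 N of it upward), probably because the finger linkage overhung the rising knob. I backed off at once, turned the tool 90° and finished with readings of about 2 N. I only read the force at the end of each call, so I can't rule out that the finger contact briefly passed 30 N.

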